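Hold the chart clip gaping over the wide record card

TASK

Squeeze the spring clip open by its two upright grips, lift it off the rack, and bring it down over the middle of the top edge of the wider of the two record cards, so that the card's edge stands between the wide-open jaws without the clip touching the card, ready for another sheet to be slipped in. Finish while still holding the clip squeezed open there; do not let go. Do not shift the card stands or disturb the other things on the trolley.

Things in the scene. Friction and masses are not known exactly. Their poses are not given: they have to be found in the camera images.
- clip_pivot (a point): Centre of the pivot pin, half-way up the spring clip (bent steel strip, 24 mm wide, 94 mm tall, 80 g) that stands upright on the rack's plate. z up, y along the pin, x the way the jaws open and the grips are squeezed. Grips: two flat black blocks (4 mm thick, 14 tall, 28 along y), centres 41 mm above this point, 26 mm either side in x: 61 mm over their outsides. A half turn about z is the same.
- clip: The same clip, same frame and origin. The strips taper from the grips down to the pivot (20 mm over them), so a pinch along x from above meets only the grips. Their flat outer faces lean out at the top by 0.28 rad and stand parallel when fully squeezed: then 32 mm over them, centres 47 mm above the pivot. A black block in the throat reaches 16 mm below the pivot, on the rack 12 mm above the plate.
- jaw_a (a joint): How far each lever of the clip is turned about the pivot, rad; the two levers move equally and oppositely. About 0 when clipped on the 6 mm plate, 0.28 at its stop when fully squeezed. The spring needs about 5 N on each grip to begin to open and about 10 N at the stop. The gap between the tips is about 6 mm + 90 mm/rad.
- jaw_a_tip (a point): Lower inner edge, mid-width, of the rubber-faced jaw on the clip's +x side: 45 mm below the pivot on the rack, 42 mm below it when fully squeezed, when the two tips are 31 mm apart and 26 mm below the throat block.
- jaw_b_tip (a point): Lower inner edge of the rubber-faced jaw on the clip's -x side, mid-width.
- rack: Clip rack, fixed: dark steel base 100 x 120 x 12 mm with an upright plate 6 mm thick, 120 mm long (along its y) and reaching to 60 mm above the work surface. Origin at the centre of the underside. The clip can sit anywhere within 30 mm of the plate's middle.
- card_wide_edge (a point): Middle of the top edge of the wider record card (stiff white card 3 mm thick, 110 mm wide, top edge level, 140 mm above the work surface, held upright in a grey desk stand). y runs along the edge, x is the normal of the card's faces, z up.
- card_wide: The wider card together with its stand (0.8 kg, base 70 x 130 x 16 mm, standing loose). Origin at the centre of the underside; axes as the card's.
- card_narrow_edge (a point): Middle of the top edge of the narrower card (55 mm wide, otherwise the same card and stand, the two can have changed places); to be left alone.
- card_narrow: The narrower card together with its stand, as the wide one. Origin at the centre of the underside.
- dish: Steel bowl, 100 mm across, 35 mm tall; leave alone. Origin at the centre of its underside.
- bottle: Bottle 56 mm across, 150 mm tall; leave alone. Origin at the centre of its underside.
- glove_box: Cardboard glove box 100 x 200 x 70 mm; leave alone. Origin at the centre of its underside.

How it is judged (in metres and radians):
On the way:
1. the clip is squeezed open and lifted clear of the rack in the fingers (height (world z) of clip_pivot above 0.13 m and value of joint jaw_a above 0.1 rad and contact force between the fingers and clip above 1 N and contact force between clip and rack below 0.3 N), for 0.2 s.
At the end, for the whole second after the job is handed in: Fingers hold the clip open (jaw_a over 0.15 rad) and untouching (0.3 N) over the wide card: a tip each side, 4 mm off its mid-plane, 5 mm or more below the edge, pivot 12 mm or more above, within 20 mm of the middle, aligned and upright to 0.25 rad, at rest; card upright, moved under 12 mm (value of joint jaw_a above 0.15 rad and ((x of jaw_a_tip in the frame of card_wide_edge above 0.004 m and x of jaw_b_tip in the frame of card_wide_edge below -0.004 m) or (x of jaw_b_tip in the frame of card_wide_edge above 0.004 m and x of jaw_a_tip in the frame of card_wide_edge below -0.004 m)) and z of each of jaw_a_tip, jaw_b_tip in the frame of card_wide_edge below -0.005 m and z of clip_pivot in the frame of card_wide_edge above 0.012 m and y of clip_pivot in the frame of card_wide_edge between -0.02 and 0.02 m and angle between the y axis of clip_pivot and the y axis of card_wide_edge, either way round below 0.25 rad and angle between clip_pivot's own z axis and vertical below 0.25 rad and contact force between the fingers and clip above 2 N and contact force between clip and card_wide below 0.3 N and contact force between clip and card_narrow below 0.3 N and contact force between clip and rack below 0.3 N and linear speed of clip below 0.02 m/s and angle between card_wide_edge's own z axis and vertical below 0.05 rad and distance of card_wide_edge from where it was at the start of the episode below 0.012 m); the arm keeps its last pose, push and grip.
It fails at once if the clip presses on the wide card or its stand with more than 4 N (contact force between clip and card_wide above 4 N).
It fails at once if the wide card's stand is shoved more than 15 mm (distance of card_wide_edge from where it was at the start of the episode above 0.015 m).
It fails at once if the narrow card's stand is moved more than 15 mm (distance of card_narrow_edge from where it was at the start of the episode above 0.015 m).
It fails at once if the dish, the bottle or the glove box is moved more than 20 mm (distance of any of dish, bottle, glove_box from where it was at the start of the episode above 0.02 m).
It also fails if it takes over 32 s, if anything falls off the work surface, if the arm or the gripper's body presses on something with over 40 N, if the wrist force passes 120 N, or if a joint passes its speed limit or range.

ROBOT

A 6-joint arm with a two-finger parallel gripper is mounted at the origin on the work surface. World frame = base frame: x ahead of the robot, y to its left, z up, the work surface at z = 0. Lengths are in mm, angles in degrees, forces in N, time in s.
With the tool pointing down it reaches from about 400 to 925 mm from the base axis. Payload 12.5 kg.
Tool frame: the origin (TCP) lies midway between the tips of the shut fingers; the grasp point (between the pads) lies 19 mm behind it (grip_point_offset is the distance from the TCP to the grasp point, in mm); z points along the fingers, y is the line along which they close (so a half turn about z gives the same grasp; the last joint's range is limited). The gripper opens to 95 mm and grips with 3 to 60 N. Pads are 20 mm wide; open, the fingers measure 119 mm over their backs; the gripper's body (75 mm by 180 mm) begins 59 mm behind the grasp point.
Start: joints at [-78.3, 28.126, 89.318, -0, 62.55, -6.05], TCP at [190.566, -595.258, 214.661] pointing down, gripper open.
Joint ranges: [-177.58, 177.58], [-47.91, 125.51], [2.72, 160], [-65.01, 245.01], [3.68, 167.84], [-153.87, 153.87]. Speed limits (degrees/s): [127.2, 127.2, 159.86, 180, 180, 180].

INTERFACE

Orientations are given as a 3x3 rotation matrix whose columns are the frame's x, y, z axes.
In Python, from workcell import get_state, read_camera, calibration, close_job, grip_point_offset gives the robot as it stands. The module is installed in compiled form; this text tells all that it offers.
- The arm moves only by the shell command python3 -m jog 'ROWS'. ROWS is JSON, one flat list of numbers, 7 for each row, row after row: the opening, from 0 (shut) to 1 (fully open), then the shift along the tool's x, y, z in units of 250 mm (1.0 is 250 mm), then the turn, a rotation vector about the tool's x, y, z in units of 0.5 rad (1.0 is 0.5 rad). In form: [gripper, x, y, z, wx, wy, wz, gripper, x, y, z, wx, wy, wz, ...]. A call has exactly 10 rows; each row is the pose to reach, as a shift and turn from the pose commanded when the call began, along the tool's axes at that moment; what a row does not reach only later rows make up. A row lasts 1/8 s, in which the tool goes at most 62.5 mm and 10.7 degrees, less where a joint would pass 70% of its speed; a pose out of reach is approached as far as the arm can. A call with a number of a shift or a turn outside -1 to 1 is refused whole. A call with a gripper value outside its range is refused whole. The fingers move at their own pace and stop on an object; the grip force is fixed at half the most. Time passes only in rows, so rows that repeat a pose let the fingers close, or fill a call up. It gives the time, the measured TCP pose, the force, the opening and the grip force at its end, in the units of the state.
- get_state(): the state, without advancing time (a new reading comes with each control period).
- read_camera(name): name is "side" or "top"; returns the picture (420x560x3 uint8, red, green, blue); there is no depth.
- calibration(name): a dict with "fx", "fy", "cx", "cy" (pixels), "origin" and "attitude" of the camera in the world. Camera axes: x right, y up, looking along -z (the intrinsics and any distortion apply to the point x, -y, -z); pixel columns grow to the right and rows downward; lengths in mm; the calibration is good to about 2 mm. A picture is of the moment at which its call begins. calibration takes no time and is no camera call.
- close_job(): hands the job in; it is judged then, once.
The state is a dict: "clock": time; "qpos": joint angles; "joint_vel": joint speeds; "joint_efforts": joint torques, N m; "tool_pos": TCP position; "tcp_rot": TCP orientation; "wrist_force": force on the tool from outside, world axes, zero at the start; "ft_torque": the same for the moment, N m; "opening": finger opening in mm; "grasp_force": force on a finger pad.
Only numpy, scipy, OpenCV 4.12 (cv2) and the standard library are available. Lean on these libraries where they do the work, as an engineer would, in place of code of your own. Each camera call takes 0.05 s, during which the arm holds its last target. There are 200 camera calls.

## Working session

There is one attempt and no reset: what is moved stays moved. The work goes in short steps, Python scripts to look and compute and a shell command to move; the robot and the scene stay as the last step left them, time stands still between calls to the robot, and variables do not carry over. Pictures are saved under pics/ and viewed, at most 10 in all, crops included, and the job is handed in when it is done.

```bash
mkdir -p pics
python3 - <<'E'
from workcell import *
import cv2
for n in("top","side"):
    cv2.imwrite(f"pics/{n}0.png",read_camera(n)[:,:,::-1]); print(n,calibration(n))
s=get_state(); print(s["clock"],s["tool_pos"],s["tcp_rot"],s["opening"],grip_point_offset)
E
```

```text
top {'fx': 482.0778429120788, 'fy': 482.0778429120788, 'cx': 267.1858874444042, 'cy': 216.38673971752814, 'origin': array([ 495.793788  ,   -2.89290863, 1079.83946591]), 'attitude': array([[ 0.00491013,  0.99148442, -0.13013275],
       [-0.99997509,  0.00420856, -0.0056657 ],
       [-0.00506978,  0.13015733,  0.99148039]])}
side {'fx': 417.68647102622367, 'fy': 417.68647102622367, 'cx': 278.8192817402787, 'cy': 213.02483225450814, 'origin': array([ 572.82615758, -766.24514656,  672.69301491]), 'attitude': array([[ 0.99755953,  0.0324533 , -0.06182047],
       [-0.06903633,  0.59083845, -0.80383077],
       [ 0.01043895,  0.8061369 ,  0.59163699]])}
0.1 [ 190.50489428 -595.03838788  214.1389988 ] [[ 9.52396734e-01  3.04861296e-01 -2.25611804e-04]
 [ 3.04861372e-01 -9.52396283e-01  9.29972011e-04]
 [ 6.86406300e-05 -9.54482630e-04 -9.99999542e-01]] 95.20729465742845 18.8
```

View pics/top0.png

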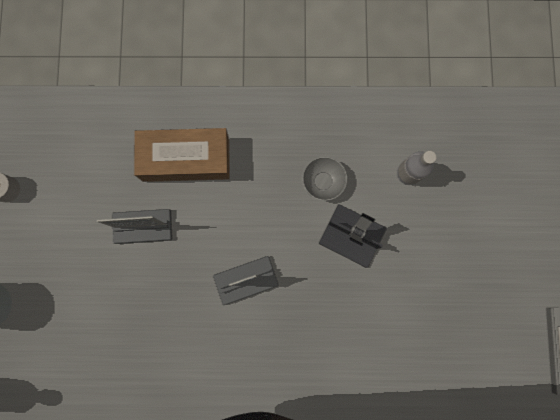

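View pics/side0.png

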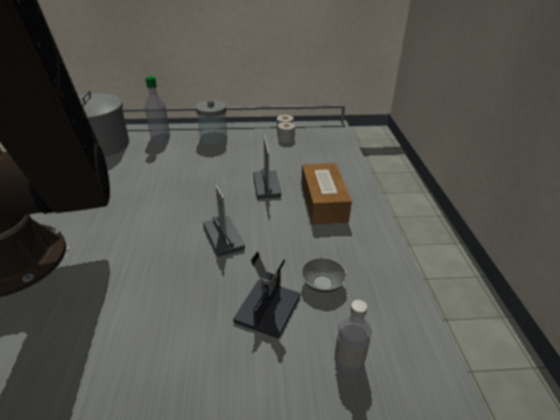

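The top view shows the clip and rack near (355,235), the wide card near (125,219), the narrow card near (243,281), the dish at (325,180) and the bottle at (420,165). I'll enlarge the important parts.

```bash
cat > h.py <<'E'
import numpy as np,cv2
from workcell import *
def ray(n,u,v):
    c=calibration(n); d=np.array([(u-c["cx"])/c["fx"],-(v-c["cy"])/c["fy"],-1.]); return c["origin"],c["attitude"]@d
def onz(n,u,v,z):
    o,d=ray(n,u,v); return o+d*(z-o[2])/d[2]
def tri(a,b):
    (o,d),(p,e)=ray("top",*a),ray("side",*b)
    s=np.linalg.lstsq(np.c_[d,-e],p-o,rcond=None)[0]; P,Q=o+d*s[0],p+e*s[1]
    return (P+Q)/2,np.linalg.norm(P-Q)
def crop(img,x,y,w,h,k):
    c=cv2.resize(img[y:y+h,x:x+w],None,fx=k,fy=k,interpolation=cv2.INTER_CUBIC)
    c=np.clip(255*(c/255.)**.5,0,255).astype(np.uint8)
    for i in range(0,w,10):cv2.putText(c,str(x+i),(i*k,8),0,.3,(0,255,255));cv2.line(c,(i*k,0),(i*k,4),(0,255,255))
    for i in range(0,h,10):cv2.putText(c,str(y+i),(0,i*k+4),0,.3,(0,255,255))
    return c
E
python3 - <<'E'
from h import *
t=cv2.imread("pics/top0.png");s=cv2.imread("pics/side0.png")
cv2.imwrite("pics/c1.png",np.hstack([crop(t,315,198,80,75,5),crop(s,230,245,80,75,5)]))
cv2.imwrite("pics/c2.png",np.hstack([crop(t,92,200,88,50,5),crop(s,240,130,60,50,5)]))
E
```

```text
(no output)
```

View pics/c1.png

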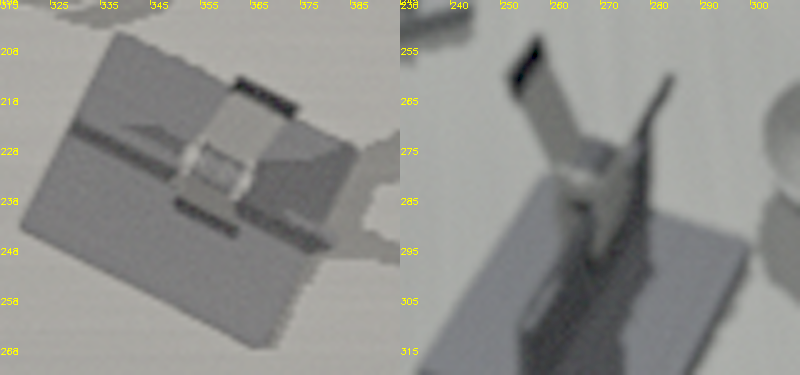

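View pics/c2.png

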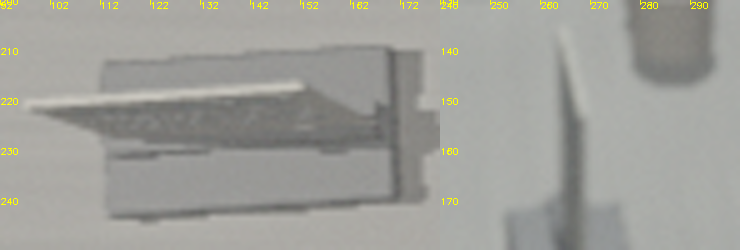

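Top crop: upper grip runs (362,214)–(374,220), lower grip (350,238)–(362,244). The wide card's top edge runs (98,221)–(152.6,217), and the plate top (330,222)–(380,247).

Run:
```python
from h import *
np.set_printoptions(precision=1,suppress=True)
# grips by dark mask
t=cv2.imread("pics/top0.png"); g=cv2.cvtColor(t,6).astype(float)
k=g[198:273,315:395]; m=(k<16).astype(np.uint8)
n,l,st,ce=cv2.connectedComponentsWithStats(m)
for i in range(1,n):
    if st[i,4]>8: print("dark",st[i],ce[i]+[315,198])
U=[onz("top",*p,130) for p in((363,215.6),(373.6,220.8))]; L=[onz("top",*p,130) for p in((350.8,239),(362,244))]
for a in(U,L): print(a,np.linalg.norm(a[1]-a[0]),np.degrees(np.arctan2(*(a[1]-a[0])[[1,0]])))
u,v=sum(U)/2,sum(L)/2; d=u-v;print("mid",(u+v)/2,np.linalg.norm(d),np.degrees(np.arctan2(d[1],d[0])))
# plate
p=[onz("top",*q,60) for q in((330,223.),(380.5,247))];d=p[1]-p[0];print("plate",p,np.linalg.norm(d),np.degrees(np.arctan2(d[1],d[0])))
# wide card
m=(g>g[200:230,92:160].max()*.62)
ys,xs=np.nonzero(m[205:230,92:160]);print(len(xs),g[200:230,92:160].max())
c=[onz("top",*q,140) for q in((98,221),(152.5,217))];d=c[1]-c[0];print("card",c,sum(c)/2,np.linalg.norm(d),np.degrees(np.arctan2(d[1],d[0])))
print(tri((98,221),(263.2,135.5)),tri((152.5,217),(267.6,153)))
c=[onz("top",*q,140) for q in((228,284.5),(256.5,276))];print("narrow",c)
print("side grips",tri((368.5,217.5),(284,259)),tri((356.5,241.2),(255,259)))
print(g[198:273,315:395].min(), "pix", g[214:222,360:376].astype(int))
```

```text
[array([ 622.8, -187.7,  130. ]), array([ 612.5, -208.5,  130. ])] 23.195196851345166 -116.39709083936785
[array([ 576.2, -162.7,  130. ]), array([ 566.4, -184.6,  130. ])] 23.96107237708264 -114.08386954224906
mid [ 594.5 -185.9  130. ] 52.47876564482069 -27.800936873686233
plate [array([ 616. , -130.8,   60. ]), array([ 565.4, -236.9,   60. ])] 117.50565450396849 -115.51255011832727
850 154.0
card [array([608.6, 335.3, 140. ]), array([617. , 228.2, 140. ])] [612.8 281.8 140. ] 107.39601199697128 -85.5188767790648
(array([609. , 335.1, 140.8]), np.float64(1.0529310824234437)) (array([617. , 227.9, 141.2]), np.float64(0.31783919799407245))
narrow [array([486.2,  77.5, 140. ]), array([502.7,  22.6, 140. ])]
side grips (array([ 622.3, -195.3,  145.7]), np.float64(10.420331092651063)) (array([ 572.9, -173.9,  129.5]), np.float64(2.015385719183392))
9.0 pix [[ 91  77  27  14  31  55  86 113 118 119 119 116 116 114 116 116]
 [ 54  33   9  11  10  18  32  51  85 111 114 118 114 112 114 111]
 [ 50  45  45  30  19  11  22  16  30  54  89 112 117 120 116 115]
 [ 71  80  82  66  47  33  21  13  17  14  29  52  88 113 117 119]
 [ 78  85  80  84  80  67  45  31  21  14  12  22  30  54  83 112]
 [ 79  81  83  81  85  84  80  68  45  24  14  11  14  17  47  90]
 [ 82  82  82  83  82  82  84  85  73  54  38  20   9  21  62 102]
 [ 81  80  83  82  82  81  81  84  82  84  79  54  26  33  77 114]]
```

```bash
cat >> h.py <<'E'
def go(p,yaw):
    "row numbers: target TCP p (mm), tool y axis yaw (deg), tool down"
    s=get_state();R=s["tcp_rot"];y=np.radians(yaw)
    T=np.c_[[-np.sin(y),np.cos(y),0],[np.cos(y),np.sin(y),0],[0,0,-1]]
    if (T[:,0]@R[:,0])<0: T[:,:2]*=-1
    print("t",s["clock"],"tcp",np.round(s["tool_pos"],1),"op",round(s["opening"],1),"F",np.round(s["wrist_force"],1),"g",round(s["grasp_force"],1))
    print("row",np.round(R.T@(np.array(p)-s["tool_pos"])/250,3),np.round(cv2.Rodrigues(R.T@T)[0].ravel()/.5,3))
E
python3 -m jog '[1,0.1,-0.05,0,0,0,-0.1, 1,0.25,-0.13,0,0,0,-0.2, 1,0.4,-0.21,0,0,0,-0.3, 1,0.55,-0.29,0,0,0,-0.4, 1,0.7,-0.37,0,0,0,-0.5, 1,0.85,-0.45,0,0,0,-0.6, 1,0.95,-0.5,0,0,0,-0.7, 1,1,-0.53,0,0,0,-0.8, 1,1,-0.53,0,0,0,-0.8, 1,1,-0.53,0,0,0,-0.8]'
python3 -c "
from h import *
go([593.5,-185.5,200],-25.5)"
```

```text
clock: 1.35
tool_pos: [387.7, -393.5, 214.6]
tcp_rot: [[0.759, 0.651, -0.0], [0.651, -0.759, -0.0], [-0.0, 0.0, -1.0]]
wrist_force: [-0.3, 0.3, 0.1]
opening: 94.7
grasp_force: 0.0
t 1.35 tcp [ 387.7 -393.5  214.6] op 94.7 F [-0.3  0.3  0.1] g 0.0
row [ 1.166 -0.096  0.058] [-0.     0.    -0.835]
```

```bash
python3 -m jog '[1,0.1,-0.01,0,0,0,-0.1, 1,0.25,-0.02,0,0,0,-0.2, 1,0.4,-0.03,0,0,0,-0.3, 1,0.55,-0.04,0,0,0,-0.4, 1,0.7,-0.06,0,0,0,-0.5, 1,0.8,-0.07,0.02,0,0,-0.6, 1,0.9,-0.08,0.04,0,0,-0.7, 1,0.96,-0.09,0.06,0,0,-0.8, 1,1,-0.096,0.06,0,0,-0.835, 1,1,-0.096,0.06,0,0,-0.835]'
python3 -c "
from h import *
go([593.5,-185.5,200],-25.5)"
```

```text
clock: 2.6
tool_pos: [562.3, -211.9, 199.7]
tcp_rot: [[0.429, 0.903, -0.0], [0.903, -0.429, -0.0], [-0.0, 0.0, -1.0]]
wrist_force: [-0.2, 0.1, 0.5]
opening: 95.0
grasp_force: 0.0
t 2.6 tcp [ 562.3 -211.9  199.7] op 95.0 F [-0.2  0.1  0.5] g 0.0
row [ 0.149  0.068 -0.001] [0.    0.    0.003]
```

```bash
python3 -m jog '[1,0.05,0.02,0,0,0,0, 1,0.1,0.045,0,0,0,0, 1,0.149,0.068,0,0,0,0, 1,0.149,0.068,0.03,0,0,0, 1,0.149,0.068,0.08,0,0,0, 1,0.149,0.068,0.15,0,0,0, 1,0.149,0.068,0.22,0,0,0, 1,0.149,0.068,0.28,0,0,0, 1,0.149,0.068,0.3,0,0,0, 1,0.149,0.068,0.3,0,0,0]'
python3 - <<'E'
from h import *
go([593.5,-185.5,112],-25.5)
t=read_camera("top")[:,:,::-1];s=read_camera("side")[:,:,::-1]
cv2.imwrite("pics/c3.png",np.hstack([crop(t,315,188,80,95,5),crop(s,220,225,80,95,5)]))
E
```

```text
clock: 3.85
tool_pos: [593.6, -185.4, 124.4]
tcp_rot: [[0.429, 0.903, -0.0], [0.903, -0.429, 0.0], [-0.0, -0.0, -1.0]]
wrist_force: [-0.4, -1.4, -0.3]
opening: 95.3
grasp_force: 0.0
t 3.85 tcp [ 593.6 -185.4  124.4] op 95.3 F [-0.4 -1.4 -0.3] g 0.0
row [-0.   -0.    0.05] [-0.001  0.     0.003]
```

View pics/c3.png

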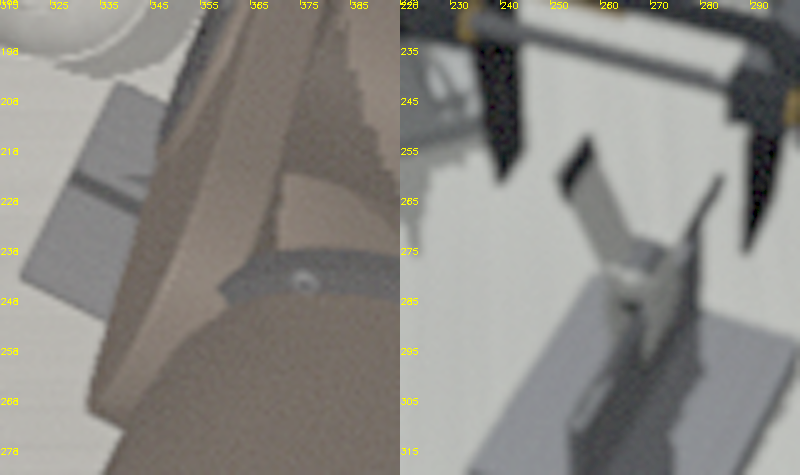

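Run:
```python
from h import *
np.set_printoptions(precision=1,suppress=True)
def pr(n,P):
    c=calibration(n);q=c["attitude"].T@(np.array(P)-c["origin"]);return np.array([c["cx"]-c["fx"]*q[0]/q[2],c["cy"]+c["fy"]*q[1]/q[2]])
n=np.array([.903,-.43,0]);t=np.array([.43,.903,0]);o=np.array([593.5,-185.5,0])
for nm,s in(("R",1),("L",-1)):
    print(nm,"tip in pad",[pr("side",o+s*n*47.5+a*t*10+[0,0,124.4]) for a in(-1,1)])
    for h,w in((136,31),(122.5,27)): print("grip outer z",h,[pr("side",o+s*n*w+a*t*14+[0,0,h]) for a in(-1,1)])
```

```text
R tip in pad [array([287.1, 275. ]), array([290.9, 268. ])]
grip outer z 136 [array([278.1, 269.4]), array([283.5, 259.8])]
grip outer z 122.5 [array([276. , 274.2]), array([281.5, 264.5])]
L tip in pad [array([240.6, 261.7]), array([245.1, 255.1])]
grip outer z 136 [array([247.4, 260.7]), array([253.5, 251.5])]
grip outer z 122.5 [array([249.5, 266.5]), array([255.6, 257.3])]
```

```bash
python3 -m jog '[1,0,0.008,0.02,0,0,0, 1,0,0.008,0.045,0,0,0, 0.75,0,0.008,0.047,0,0,0, 0.68,0,0.008,0.047,0,0,0, 0.6,0,0.008,0.047,0,0,0, 0.5,0,0.008,0.047,0,0,0, 0.4,0,0.008,0.047,0,0,0, 0.3,0,0.008,0.047,0,0,0, 0.2,0,0.008,0.047,0,0,0, 0.2,0,0.008,0.047,0,0,0]'
python3 - <<'E'
from h import *
go([595,-186,140],-25.5)
s=read_camera("side")[:,:,::-1]
cv2.imwrite("pics/c4.png",crop(s,210,225,100,95,6))
E
```

```text
clock: 5.2
tool_pos: [595.4, -186.3, 112.9]
tcp_rot: [[0.429, 0.903, -0.0], [0.903, -0.429, -0.0], [-0.0, 0.0, -1.0]]
wrist_force: [0.8, 0.2, -0.2]
opening: 30.9
grasp_force: 29.9
t 5.2 tcp [ 595.4 -186.3  112.9] op 30.9 F [ 0.8  0.2 -0.2] g 29.9
row [ 0.    -0.002 -0.109] [0.    0.    0.003]
```

View pics/c4.png

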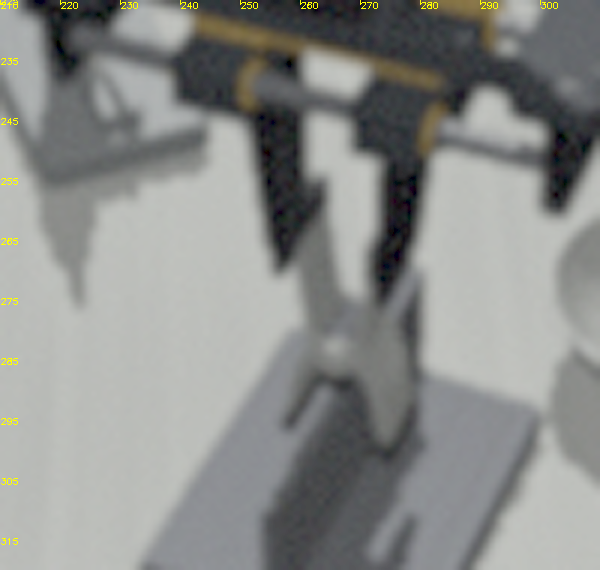

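The clip is fully squeezed (opening 30.9 mm, jaws around (257,295)–(273,299) spread clear of the plate). Now I'll lift it.

```bash
python3 -m jog '[0.2,0,0,-0.01,0,0,0, 0.2,0,0,-0.04,0,0,0, 0.2,0,0,-0.09,0,0,0, 0.2,0,0,-0.16,0,0,0, 0.2,0,0,-0.25,0,0,0, 0.2,0,0,-0.35,0,0,0, 0.2,0,0,-0.45,0,0,0, 0.2,0,0,-0.54,0,0,0, 0.2,0,0,-0.6,0,0,0, 0.2,0,0,-0.62,0,0,0]'
python3 -c "
from h import *
go([612.8,281.8,265],4.5)"
```

```text
clock: 6.5
tool_pos: [595.5, -186.2, 269.2]
tcp_rot: [[0.429, 0.903, 0.001], [0.903, -0.429, -0.001], [-0.0, 0.002, -1.0]]
wrist_force: [0.1, 0.7, -0.8]
opening: 30.5
grasp_force: 29.9
t 6.5 tcp [ 595.5 -186.2  269.2] op 30.5 F [ 0.1  0.7 -0.8] g 29.9
row [ 1.721 -0.741  0.015] [ 3.000e-03  1.000e-03 -1.044e+00]
```

```bash
python3 -m jog '[0.2,0.04,-0.02,0,0,0,-0.03, 0.2,0.12,-0.05,0,0,0,-0.08, 0.2,0.23,-0.1,0,0,0,-0.14, 0.2,0.34,-0.15,0,0,0,-0.2, 0.2,0.45,-0.2,0,0,0,-0.27, 0.2,0.56,-0.25,0,0,0,-0.33, 0.2,0.67,-0.29,0,0,0,-0.4, 0.2,0.76,-0.33,0,0,0,-0.46, 0.2,0.83,-0.36,0,0,0,-0.5, 0.2,0.86,-0.37,0,0,0,-0.52]'
python3 -c "
from h import *
go([612.8,281.8,265],4.5)"
```

```text
clock: 7.75
tool_pos: [603.9, 49.2, 267.6]
tcp_rot: [[0.18, 0.984, -0.001], [0.984, -0.18, -0.0], [-0.0, -0.0, -1.0]]
wrist_force: [0.1, -0.5, -0.8]
opening: 30.8
grasp_force: 29.9
t 7.75 tcp [603.9  49.2 267.6] op 30.8 F [ 0.1 -0.5 -0.8] g 29.9
row [ 0.922 -0.133  0.01 ] [-0.001  0.    -0.52 ]
```

```bash
python3 -m jog '[0.2,0.04,-0.01,0,0,0,-0.03, 0.2,0.12,-0.02,0,0,0,-0.08, 0.2,0.23,-0.03,0,0,0,-0.14, 0.2,0.34,-0.05,0,0,0,-0.2, 0.2,0.46,-0.07,0,0,0,-0.27, 0.2,0.58,-0.08,0,0,0,-0.33, 0.2,0.7,-0.1,0,0,0,-0.4, 0.2,0.81,-0.12,0,0,0,-0.46, 0.2,0.89,-0.13,0,0,0,-0.5, 0.2,0.922,-0.133,0.01,0,0,-0.52]'
python3 - <<'E'
from h import *
go([612.8,281.8,195],4.5)
t=read_camera("top")[:,:,::-1]
s=read_camera("side")[:,:,::-1]
cv2.imwrite("pics/c5.png",np.hstack([crop(t,85,180,90,75,4),crop(s,235,100,60,90,7)[:600][:300*2]]) if 0 else crop(s,225,90,80,85,7))
cv2.imwrite("pics/t5.png",t)
E
```

```text
clock: 9.0
tool_pos: [613.4, 281.5, 265.2]
tcp_rot: [[-0.078, 0.997, 0.0], [0.997, 0.078, -0.0], [-0.0, 0.0, -1.0]]
wrist_force: [0.1, -0.3, -1.7]
opening: 30.9
grasp_force: 29.9
t 9.0 tcp [613.4 281.5 265.2] op 30.9 F [ 0.1 -0.3 -1.7] g 29.9
row [ 0.001 -0.002  0.281] [ 0.     0.    -0.001]
```

View pics/c5.png

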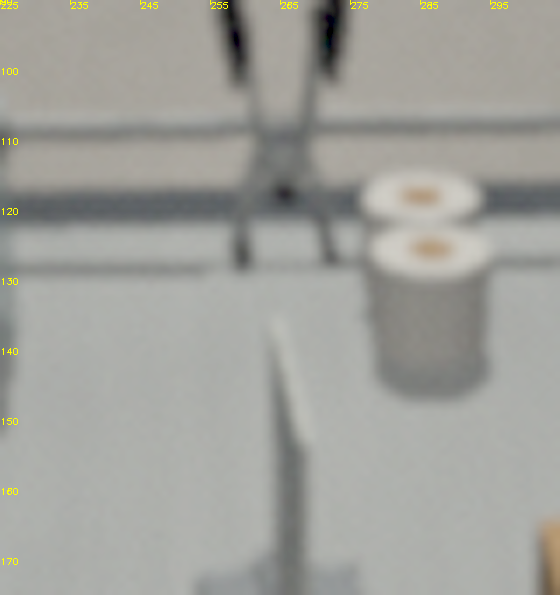

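Run:
```python
from h import *
np.set_printoptions(precision=1,suppress=True)
def ony(u,v,y):
    o,d=ray("side",u,v);return o+d*(y-o[1])/d[1]
for nm,u,v in(("Ltip out",258.6,128.4),("Ltip in",260.8,128.4),("Rtip in",271.3,127.8),("Rtip out",273.4,127.8),("pin",265.7,117.5)): print(nm,ony(u,v,269.5))
# card faces at near top corner and far
for nm,u,v,y in(("near L",266.5,153,228),("near R",269.3,153,228),("far L",263.2,135.5,336),("far R",265.2,135.5,336)): print(nm,ony(u,v,y))
```

```text
Ltip out [595.3 269.5 193.5]
Ltip in [601.2 269.5 193.4]
Rtip in [629.3 269.5 194.5]
Rtip out [635.  269.5 194.4]
pin [614.5 269.5 224.1]
near L [614.2 228.  141.3]
near R [621.7 228.  141.1]
far L [609.6 336.  140.4]
far R [615.3 336.  140.2]
```

The tips, near (260,128) and (272,128), are centred on the card's edge at (264–268,136–153) within about 1 mm, and they sit 72 mm below the TCP. I'll lower the clip by 66 mm.

```bash
python3 -m jog '[0.2,0,0,0.02,0,0,0, 0.2,0,0,0.06,0,0,0, 0.2,0,0,0.1,0,0,0, 0.2,0,0,0.14,0,0,0, 0.2,0,0,0.175,0,0,0, 0.2,0,0,0.205,0,0,0, 0.2,0,0,0.23,0,0,0, 0.2,0,0,0.25,0,0,0, 0.2,0,0,0.265,0,0,0, 0.2,0,0,0.265,0,0,0]'
python3 - <<'E'
from h import *
go([612.8,281.8,199],4.5)
cv2.imwrite("pics/c6.png",crop(read_camera("side")[:,:,::-1],225,90,80,85,7))
E
```

```text
clock: 10.35
tool_pos: [613.4, 280.3, 198.9]
tcp_rot: [[-0.076, 0.997, -0.0], [0.997, 0.076, -0.0], [-0.0, -0.0, -1.0]]
wrist_force: [0.1, 0.0, -0.5]
opening: 30.5
grasp_force: 29.9
t 10.35 tcp [613.4 280.3 198.9] op 30.5 F [ 0.1  0.  -0.5] g 29.9
row [ 0.006 -0.002 -0.   ] [-0.001  0.    -0.004]
```

View pics/c6.png

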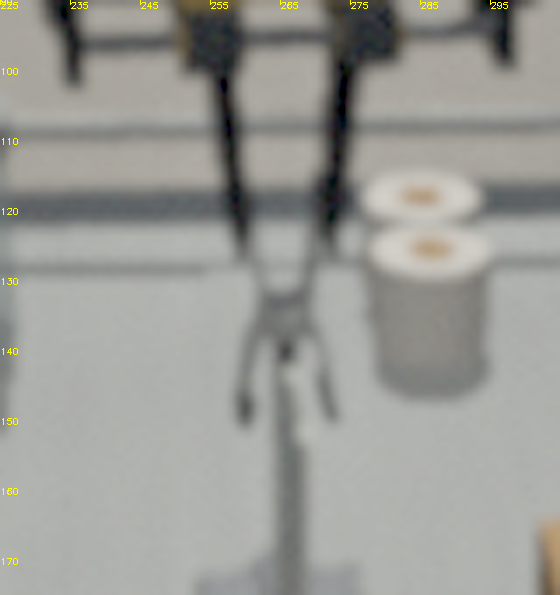

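The jaws, with tips at (260,150) and (272,150), stand either side of the card. They are about 11 mm below its edge, which is at row 146 there, and the throat block clears it. Handing in.

```bash
python3 -c "
from workcell import *
print(close_job())"
```

```text
the job is handed in; nothing more can be done
None
```

The job is handed in with the clip held squeezed open over the middle of the wide card's edge: by the last camera view the tips straddle it about 11 mm below the edge and nothing touches, but the judging result was not shown to me.

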